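# Open the key jar whose lid may be threaded either way and keep the lid up

## Task

Open the white ceramic jar with the blue lid: its short thread may be left- or right-handed, so try twisting the lid by its wooden grip one way, and if it soon stops, the other way until it stops again and is loose. Then lift the lid straight off and finish while still holding it level above the jar, about 10 cm clear of the rim, without letting go. Leave the other things on the ledge where they are.

Things in the scene. Friction and masses are not known exactly. Their poses are not given: they have to be found in the camera images.
- jar: White ceramic jar with a blue band, 92 mm across, rim 100 mm above the ledge, in a square wooden cradle (124 mm wide, 41 mm high at its corner blocks) screwed to the ledge: it neither moves nor turns. Origin on the jar's axis at ledge height, z up; its x axis points up to 35 degrees to either side of world +x. It stands left or right of the robot's middle line.
- lid: Loose lid, 0.11 to 0.23 kg: blue disc 86 mm across, 8 mm thick; origin at the centre of the disc's underside, which rests on the rim when closed; z up. A pale wooden grip bar on top is 54 mm long (along lid x), 18 mm wide (lid y), 8 to 44 mm above the origin. A plug and a steel stem with a crossbar hang to 46 mm below the origin. Closed, lid x lies within 5 degrees of jar x.
- jar_rim (a point): Centre of the jar's mouth, 100 mm above the ledge; axes as the jar's. Lid angles, from jar x: one way (closing) the lid meets a firm stop near 10 degrees (0.13 to 0.3 rad as it gives a little); the other (loosening) it turns easily, lifts free from about 30 degrees (0.52 rad) and stops firmly at about 46 degrees (0.8 rad). Until free it rises only 2 mm. Which way loosens differs between starts and cannot be seen.
- lid_grip (a point): Middle of the lid's wooden grip bar, on the lid's axis, 31 mm above the lid's origin (13 mm below the bar's top); moves with the lid, axes as the lid's. The thread has no rise: the lid stays at its height while it turns.
- case: Bystander: black folded plastic sunglasses case, 165 x 66 x 42 mm, lying on the ledge on the opposite side of the middle line from the jar; origin at the centre of its underside, x along its length.
- shoe_tree: Bystander: orange silicone shoe tree about 255 mm long along its x, 70 mm wide, 50 mm high, lying far to the left; origin on the ledge below its middle.
- shoehorn: Bystander: steel spoon-shaped shoehorn about 410 mm long along its x, 50 mm wide, 13 mm high, lying far to the right; origin on the ledge near its middle.
- brush: Bystander: wooden shoe brush with black bristles, 165 (its x) x 52 x 49 mm, at the back; origin at the centre of its underside.
- polish_tin: Bystander: closed red tin with a dark lid, 76 mm across, 26 mm high, at the back; origin at the centre of its underside.
- key_box: Bystander: latched wooden key box fixed to the ledge, 116 x 226 x 132 mm, at the back left; origin at the centre of its underside.

How it is judged:
By the outcome, as a careful person would: the job done as asked, in the order asked, and still so for the second after the job is handed in, while the arm keeps its last pose, push and grip.
It also fails if it takes over 42 s, if anything falls off the work surface, if the arm or the gripper's body presses on something with over 40 N, if the wrist force passes 120 N, or if a joint passes its speed limit or range.

## Robot

A 6-joint arm with a two-finger parallel gripper is mounted at the origin on the work surface. World frame = base frame: x ahead of the robot, y to its left, z up, the work surface at z = 0. Lengths are in m, angles in rad, forces in N, time in s.
With the tool pointing down it reaches from about 0.275 to 0.725 m from the base axis. Payload 5.6 kg.
Tool frame: the origin (TCP) lies on the centre line of the jaws, within the pads' length; the fingertips stand 25 mm ahead of it and the grasp point (between the pads) lies 6 mm ahead of it; z points along the fingers, y is the direction in which the jaws open and shut (so a half turn about z gives the same grasp; the last joint's range is limited). The gripper opens to 85 mm and grips with 20 to 120 N. Pads are 22 mm wide; open, the fingers measure 114 mm over their backs; the gripper's body (76 mm by 85 mm) begins 54 mm behind the grasp point. The pads swing forward as they close: fully open they stand 13 mm farther back than shut.
Start: joints at [1.398, 0.255, 0.108, 0, -1.424, -0.285], TCP at [0.243, 0.493, 0.256] pointing down, gripper open.
Joint ranges: [-2.95, 2.95], [-1.21, 1.97], [-1.09, 1.5], [-2.87, 1.71], [-2.94, -0.07], [-3.05, 3.05]. Speed limits (rad/s): [2.57, 2.57, 3.14, 3.14, 3.14, 3.14].

## Interface

Orientations are given as a unit quaternion [w, x, y, z].
In Python, from rig import get_obs, camera, camera_info, hand_in gives the robot as it stands.
- The arm moves only by the tool apply_moves, never from a script. Its argument "motion" is a list of rows, each a list of 5 numbers: the closure in counts, from 0 (fully open) to 255 (shut), then the shift along the tool's x, y, z in cm, then the turn about the tool's z in degrees. A call has exactly 5 rows; each row shifts and turns the pose as measured when the row begins, along the tool's axes as they then stand; what a row does not reach is not made up. A row lasts 1/8 s, in which the tool goes at most 62.5 mm and 10.7 degrees, less where a joint would pass 70% of its speed; a pose out of reach is approached as far as the arm can. A call with a gripper value outside its range is refused whole. The fingers move at their own pace and stop on an object; "squeeze" is the grip in N (left out, the last holds). Time passes only in rows, so rows that do not move let the fingers close, or fill a call up. It gives the time, the measured TCP pose, the force and the opening at its end, in the units of the state.
- get_obs(): the state, without advancing time (a new reading comes with each control period).
- camera(name): name is "scene" or "top" or "wrist"; returns the picture (400x640x3 uint8, blue, green, red); there is no depth.
- camera_info(name): a dict with "intrinsics" (3x3 intrinsics, pixels), "dist_coeffs" ([k1, k2, p1, p2, k3] as OpenCV has them; the pictures are not rectified), "R" (3x3) and "t" (3): a world point X has camera coordinates R X + t. Camera axes: x right, y down, z forward; pixel columns grow to the right and rows downward; lengths in m; the calibration is good to about 2 mm. A picture is of the moment at which its call begins: read the wrist's pose just before it. camera_info takes no time and is no camera call; for the wrist camera it gives the pose at the moment of the call.
- hand_in(): hands the job in, once; it reports no verdict.
The state is a dict: "time": time; "joints": joint angles; "joint_vel": joint speeds; "tau": joint torques, N m; "ee_pos": TCP position; "tcp_rot": TCP orientation; "wrist_force": force on the tool from outside, world axes, zero at the start; "moment": the same for the moment, N m; "finger_gap": opening from 0.0 (shut) to 1.0 (fully open).
Only numpy, scipy, OpenCV 4.12 (cv2) and the standard library are available. Lean on these libraries where they do the work, as an engineer would, in place of code of your own. Each camera call takes 0.05 s, during which the arm holds its last target.

## Working session

There is one attempt and no reset: what is moved stays moved. The work goes in short steps, Python scripts to look and compute and a tool call to move; the robot and the scene stay as the last step left them, time stands still between calls to the robot, and variables do not carry over. Pictures are saved under pics/ and viewed, and the job is handed in when it is done.

Besides the shell and the picture viewer there is one more tool, called after "Call:" as name(argument=value, ...), one argument or row to a line, values as JSON. apply_moves: Moves the arm, as the interface text tells. Its arguments: {"type":"object","properties":{"motion":{"type":"array","items":{"type":"array","items":{"type":"number"}}},"squeeze":{"type":"number"}},"required":["motion"]}

```bash
mkdir -p pics; python3 - <<'E'
from rig import *
import cv2
print(get_obs())
for n in ["scene","top"]:
    cv2.imwrite(f"pics/{n}0.png",camera(n)); print(camera_info(n))
E
```

```text
{'time': 0.0, 'joints': array([ 1.39758214e+00,  2.55744571e-01,  1.07001300e-01, -4.82909534e-04,
       -1.42392423e+00, -2.84556913e-01]), 'joint_vel': array([-0.00062915, -0.00038315, -0.00016573, -0.00242996,  0.00048014,
        0.00053322]), 'tau': array([-1.06267176e-03, -3.86629093e+01,  2.37941194e+01,  5.36553562e+00,
       -6.24117689e-03,  1.35572628e-05]), 'ee_pos': array([0.24283687, 0.49297607, 0.25539452]), 'tcp_rot': array([ 9.47426610e-04,  9.73911337e-01, -2.26926804e-01, -1.86393498e-04]), 'wrist_force': array([-0.37315316,  0.07668527, -0.27586022]), 'moment': array([0.02532683, 0.03678071, 0.05221704]), 'finger_gap': 1.0008434675528175}
{'intrinsics': array([[516.90694469,   0.        , 334.26315976],
       [  0.        , 516.90694469, 201.0818445 ],
       [  0.        ,   0.        ,   1.        ]]), 'dist_coeffs': array([-0.0187816,  0.       ,  0.       ,  0.       ,  0.       ]), 'R': array([[ 0.80820106,  0.5888992 ,  0.00296095],
       [ 0.49236891, -0.67294811, -0.55200879],
       [-0.32308497,  0.44759197, -0.83383303]]), 't': array([-0.4920589 , -0.22550164,  1.84848574])}
{'intrinsics': array([[477.77004858,   0.        , 313.62361783],
       [  0.        , 477.77004858, 201.69937615],
       [  0.        ,   0.        ,   1.        ]]), 'dist_coeffs': array([-0.01048364,  0.        ,  0.        ,  0.        ,  0.        ]), 'R': array([[ 0.02095974, -0.99964316,  0.01656048],
       [-0.99259485, -0.02278858, -0.11931532],
       [ 0.11965013, -0.01393703, -0.99271829]]), 't': array([-0.01055922,  0.60596121,  1.43073844])}
```

View pics/scene0.png

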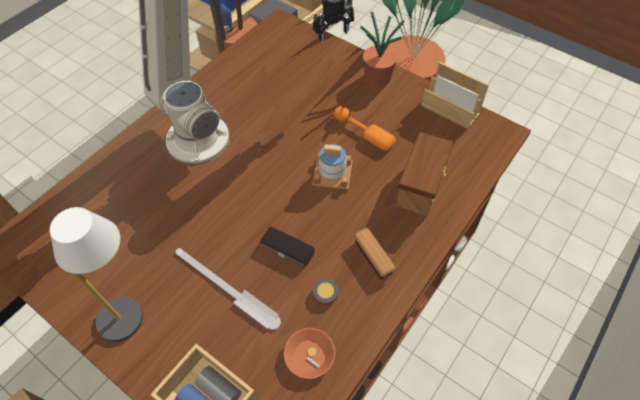

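View pics/top0.png

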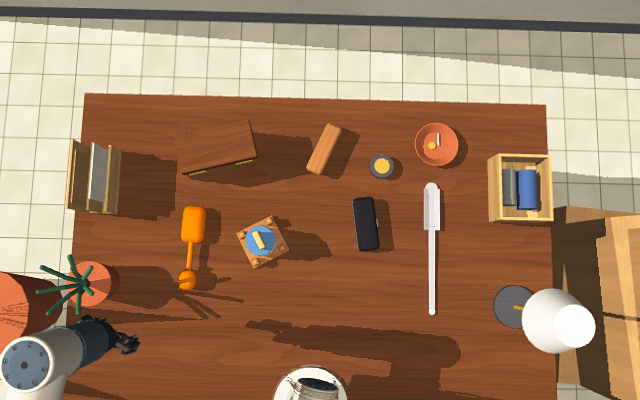

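The top view shows the jar in its cradle at about (262,242), with the grip bar at about (258,240). The case is at (366,223) and the shoe tree at (190,245), to the left of the jar. Next I'll measure the lid and grip.

```bash
cat > h.py <<'E'
from rig import *
import cv2, numpy as np
def ray(n,uv,z,info=None):
    c=info or camera_info(n)
    p=cv2.undistortPoints(np.array(uv,float).reshape(-1,1,2),c["intrinsics"],c["dist_coeffs"]).reshape(-1,2)
    d=np.c_[p,np.ones(len(p))]@c["R"]; o=-c["R"].T@c["t"]
    return o+d*((z-o[2])/d[:,2])[:,None]
def proj(n,X,info=None):
    c=info or camera_info(n)
    return cv2.projectPoints(np.array(X,float).reshape(-1,1,3),cv2.Rodrigues(c["R"])[0],c["t"],c["intrinsics"],c["dist_coeffs"])[0].reshape(-1,2)
E
python3 - <<'E'
from h import *
t=cv2.imread("pics/top0.png"); s=cv2.imread("pics/scene0.png")
h=cv2.cvtColor(t,cv2.COLOR_BGR2HSV)
m=cv2.inRange(h,(90,80,60),(125,255,255)); m[:200]=0;m[290:]=0;m[:,:220]=0;m[:,310:]=0
c=max(cv2.findContours(m,0,2)[0],key=cv2.contourArea); print(cv2.contourArea(c),cv2.fitEllipse(c))
print(ray("top",[cv2.fitEllipse(c)[0]],0.108))
a=cv2.resize(t[205:280,220:310],None,fx=6,fy=6,interpolation=cv2.INTER_CUBIC)
b=cv2.resize(s[130:200,300:365],None,fx=4,fy=6,interpolation=cv2.INTER_CUBIC)
cv2.imwrite("pics/ct.png",a); cv2.imwrite("pics/cs.png",b)
E
```

```text
628.0 ((259.3388671875, 240.02200317382812), (28.05120849609375, 28.78759765625), 58.96836853027344)
[[0.48240686 0.15811681 0.108     ]]
```

View pics/ct.png

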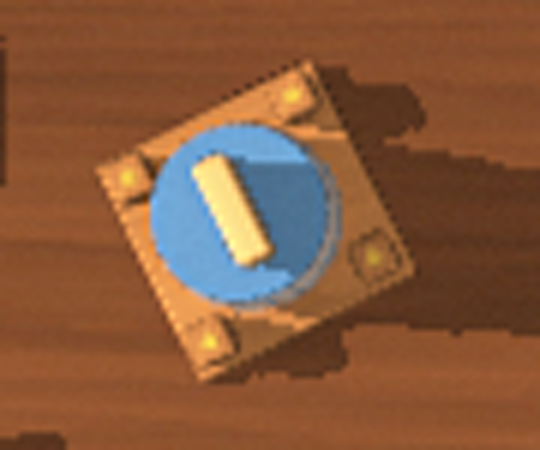

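The crop shows the lid centred at about (245,213) in the crop. The bar runs from (210,160) to (255,260), parallel to the cradle sides. Now the yaw of each.

```bash
python3 - <<'E'
from h import *
o=np.array([220,205])
f=lambda p:np.array(p)/6+o-0.4
B=ray("top",f([(292,95),(128,178),(210,342),(375,258)]),0.041); print(B, B.mean(0))
for i in range(4):
    d=B[(i+1)%4]-B[i]; print(np.degrees(np.arctan2(d[1],d[0]))%90)
t=cv2.imread("pics/top0.png");h=cv2.cvtColor(t,cv2.COLOR_BGR2HSV)
m=cv2.inRange(h,(12,30,180),(35,190,255)); 
w=np.zeros_like(m); cv2.circle(w,(260,240),12,255,-1); m&=w
c=max(cv2.findContours(m,0,2)[0],key=cv2.contourArea); r=cv2.minAreaRect(c); print(r,cv2.contourArea(c))
P=ray("top",cv2.boxPoints(r),0.144);print(P,P.mean(0))
for i in range(4):
    d=P[(i+1)%4]-P[i]; print(np.hypot(*d[:2]),np.degrees(np.arctan2(d[1],d[0])))
ob=get_obs();from scipy.spatial.transform import Rotation as R
q=ob["tcp_rot"];print(R.from_quat(q[[1,2,3,0]]).as_matrix())
E
```

```text
[[0.54493216 0.13957438 0.041     ]
 [0.50108787 0.22090599 0.041     ]
 [0.41982789 0.17666646 0.041     ]
 [0.46356765 0.09517138 0.041     ]] [0.4823539  0.15807955 0.041     ]
28.32824264498329
28.56474073857899
28.223193541369085
28.62259498509162
((257.718994140625, 239.39784240722656), (18.365310668945312, 5.7995710372924805), 64.98310089111328) 87.0
[[0.50223914 0.17821659 0.144     ]
 [0.50947167 0.1636824  0.144     ]
 [0.46323796 0.14027766 0.144     ]
 [0.45606814 0.15477358 0.144     ]] [0.48275423 0.15923756 0.144     ]
0.016234287141358203 -63.544055068542995
0.0518202401767749 -153.15024575001772
0.01617213474145654 116.31744876615967
0.05178161481639798 26.91887315210235
[[ 8.96980857e-01 -4.42068877e-01 -6.70943661e-04]
 [-4.42069377e-01 -8.96979494e-01 -1.56645451e-03]
 [ 9.06580798e-05  1.70168335e-03 -9.99998548e-01]]
```

Jar axis is at about (0.482, 0.158) with yaw 28.4°, and the bar is at about 27°. I'm moving above the jar.

Call:
apply_moves(
  motion=[
    [0, 5.4, 2.9, 0, 0],
    [0, 5.4, 2.9, 0, 0],
    [0, 5.4, 2.9, 0, 0],
    [0, 5.4, 2.9, 0, 0],
    [0, 5.4, 2.9, 0, 0],
  ],
  squeeze=60,
)

```text
time: 0.72
ee_pos: [0.4225, 0.2399, 0.253]
tcp_rot: [0.003, 0.975, -0.223, -0.001]
wrist_force: [2.0, 1.0, -0.6]
finger_gap: 0.996
```

```bash
cat >> h.py <<'E'
from scipy.spatial.transform import Rotation as R
def todo(p,yaw):
    o=get_obs();q=o["tcp_rot"];M=R.from_quat(q[[1,2,3,0]]).as_matrix()
    y=np.degrees(np.arctan2(M[1,0],M[0,0]))
    print("t",round(o["time"],2),"pos",o["ee_pos"].round(4),"yaw",y.round(2),"gap",round(o["finger_gap"],3),"F",o["wrist_force"].round(1),"Mz",o["moment"].round(2),"j",o["joints"].round(2),"zaxis",M[:,2].round(3))
    print("tool shift cm",(M.T@(np.array(p)-o["ee_pos"])*100).round(2),"dturn",round(-(yaw-y),1))
E
python3 -c "
from h import *
todo([.4824,.1582,.22],27)"
```

```text
t 0.72 pos [0.4225 0.2399 0.253 ] yaw -25.79 gap 0.996 F [ 2.   1.  -0.6] Mz [ 0.14 -0.19  0.02] j [ 0.84  0.13 -0.05  0.   -1.39  0.28] zaxis [-0.004 -0.006 -1.   ]
tool shift cm [8.95 4.73 3.33] dturn -52.8
```

Call:
apply_moves(
  motion=[
    [0, 4.5, 2.4, 0, -10.6],
    [0, 4.0, 3.1, 0.5, -10.6],
    [0, 0, 0, 0.5, -10.6],
    [0, 0, 0, 0, -10.6],
    [0, 0, 0, 0, -10.6],
  ],
)

```text
time: 1.35
ee_pos: [0.4805, 0.1569, 0.2411]
tcp_rot: [0.003, 0.973, 0.229, -0.005]
wrist_force: [-0.0, 0.8, 0.0]
finger_gap: 1.002
```

```bash
python3 -c "
from h import *
todo([.4824,.1582,.22],27)
i=camera_info('wrist')
im=camera('wrist');cv2.imwrite('pics/w1.png',im);print(proj('wrist',[[.4824,.1582,.108],[.4824,.1582,.144]],i))"
```

```text
t 1.35 pos [0.4805 0.1569 0.2411] yaw 26.44 gap 1.002 F [-0.   0.8  0. ] Mz [ 0.02 -0.   -0.02] j [ 0.63  0.18 -0.03  0.   -1.37  1.4 ] zaxis [-0.008 -0.008 -1.   ]
tool shift cm [ 0.25 -0.04  2.1 ] dturn -0.6
[[314.52518772 193.38466944]
 [314.64099445 208.81218626]]
```

View pics/w1.png

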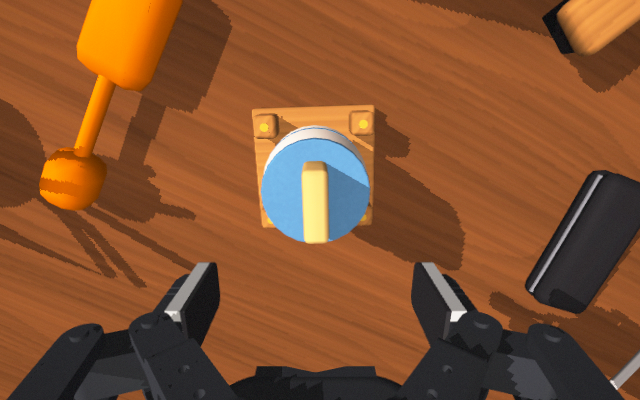

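The wrist view shows the disc at about (316,190) and the bar running from (314,165) to (316,242), nearly vertical in the picture. The jaws straddle it left and right. I'll refine that.

```bash
python3 - <<'E'
from h import *
im=cv2.imread('pics/w1.png');h=cv2.cvtColor(im,cv2.COLOR_BGR2HSV)
i=camera_info('wrist')
m=cv2.inRange(h,(90,80,40),(125,255,255))
c=max(cv2.findContours(m,0,2)[0],key=cv2.contourArea);e=cv2.fitEllipse(cv2.convexHull(c));print(e,ray('wrist',[e[0]],.106,i))
b=cv2.inRange(h,(15,30,150),(35,200,255));w=np.zeros_like(b);w[155:250,295:335]=255;b&=w
c=max(cv2.findContours(b,0,2)[0],key=cv2.contourArea);r=cv2.minAreaRect(c);print(r)
P=ray('wrist',cv2.boxPoints(r),.144,i);print(P,P.mean(0))
for k in range(2):
    d=P[k+1]-P[k];print(np.hypot(*d[:2]),np.degrees(np.arctan2(d[1],d[0])))
cv2.imwrite('pics/w1c.png',cv2.resize(im[150:260,260:380],None,fx=5,fy=5))
E
```

```text
((315.0674133300781, 190.12506103515625), (104.51286315917969, 108.10687255859375), 88.30628204345703) [[0.48430898 0.15882902 0.106     ]]
((314.72088623046875, 201.98614501953125), (82.21556854248047, 25.32223892211914), 88.8982925415039)
[[0.50767527 0.18087283 0.144     ]
 [0.51538328 0.16635313 0.144     ]
 [0.46389659 0.13828862 0.144     ]
 [0.45552558 0.15403388 0.144     ]] [0.48562018 0.15988712 0.144     ]
0.01643883381240296 -62.03771818153368
0.05863869086502036 -151.4059621415194
```

View pics/w1c.png

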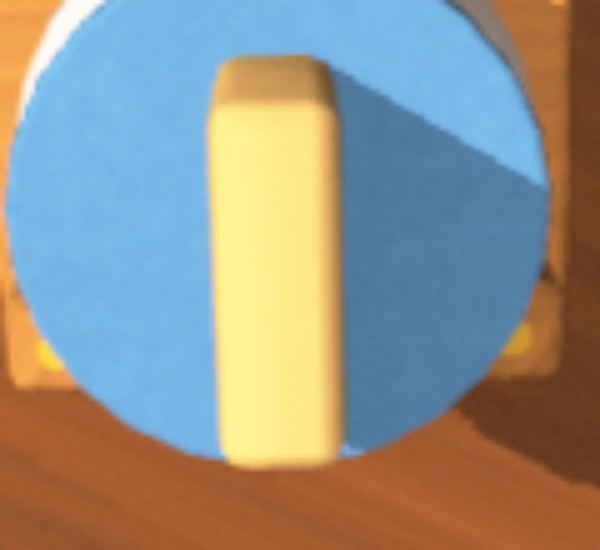

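```bash
python3 - <<'E'
from h import *
i=camera_info('wrist')
c=np.array([(275,103),(283,467)])/5+[260,150]-.4
P=ray('wrist',c,.144,i);d=P[0]-P[1];print(P,P.mean(0),np.hypot(*d[:2]),np.degrees(np.arctan2(d[1],d[0])))
todo([.4832,.1587,.142],27.2)
E
```

```text
[[0.50620795 0.17042968 0.144     ]
 [0.45999132 0.14575873 0.144     ]] [0.48309964 0.15809421 0.144     ] 0.05238924008196377 28.093794967671485
t 1.4 pos [0.4804 0.157  0.241 ] yaw 26.88 gap 1.0 F [-0.1  0.2 -0.9] Mz [ 0.03 -0.01 -0.02] j [ 0.63  0.18 -0.03  0.   -1.37  1.41] zaxis [-0.008 -0.008 -1.   ]
tool shift cm [ 0.43 -0.06  9.89] dturn -0.3
```

Call:
apply_moves(
  motion=[
    [0, 0.3, 0, 2.4, -0.6],
    [0, 0, 0, 2.4, 0],
    [0, 0, 0, 2.0, 0],
    [0, 0, 0, 1.5, 0],
    [0, 0, 0, 1.0, 0],
  ],
)

```text
time: 2.02
ee_pos: [0.4819, 0.1577, 0.1447]
tcp_rot: [0.003, 0.973, 0.231, -0.005]
wrist_force: [0.5, 0.4, 1.1]
finger_gap: 1.002
```

```bash
python3 -c "
from h import *
todo([.4828,.1583,.142],27.5)
im=camera('wrist');cv2.imwrite('pics/w2.png',im)"
```

```text
t 2.02 pos [0.4819 0.1577 0.1447] yaw 26.68 gap 1.002 F [0.5 0.4 1.1] Mz [-0.02 -0.   -0.06] j [ 0.63  0.24 -0.2   0.   -1.14  1.41] zaxis [-0.009 -0.008 -1.   ]
tool shift cm [ 0.11 -0.01  0.27] dturn -0.8
```

View pics/w2.png

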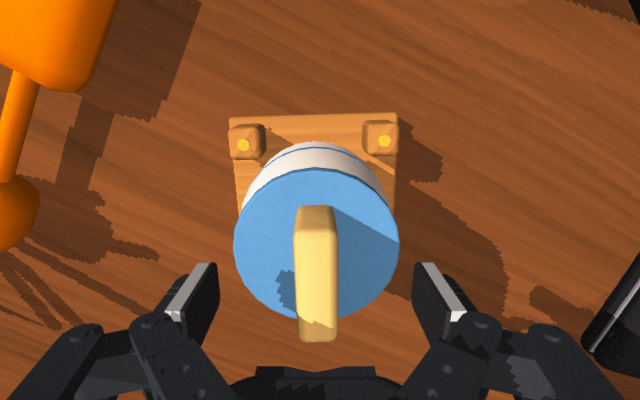

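The jaws straddle the bar symmetrically: bar at about x=316, pads at 205 and 430. I'm closing on it.

Call:
apply_moves(
  motion=[
    [150, 0.1, 0, 0.2, -0.8],
    [150, 0, 0, 0, 0],
    [255, 0, 0, 0, 0],
    [255, 0, 0, 0, 0],
    [255, 0, 0, 0, 0],
  ],
  squeeze=60,
)

```text
time: 2.7
ee_pos: [0.4831, 0.1585, 0.1431]
tcp_rot: [0.003, 0.971, 0.237, -0.005]
wrist_force: [0.1, -0.1, -1.4]
finger_gap: 0.201
```

```bash
python3 -c "
from h import *
todo([.4828,.1583,.142],27.5)
im=camera('wrist');cv2.imwrite('pics/w3.png',im)"
```

```text
t 2.7 pos [0.4831 0.1585 0.1431] yaw 27.46 gap 0.201 F [ 0.1 -0.1 -1.4] Mz [ 0.05 -0.04 -0.01] j [ 0.63  0.25 -0.2   0.   -1.13  1.42] zaxis [-0.008 -0.007 -1.   ]
tool shift cm [-0.03  0.    0.11] dturn -0.0
```

View pics/w3.png

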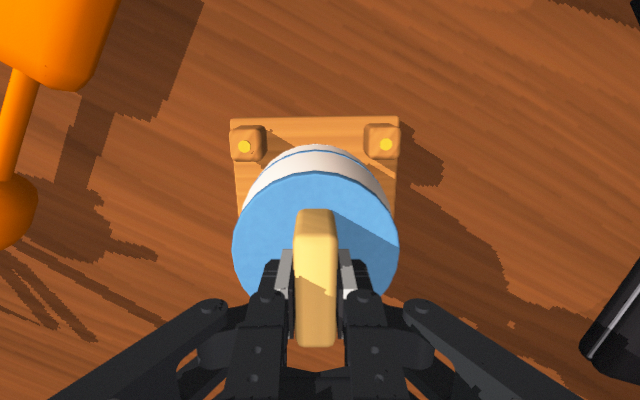

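The bar is held between the pads (gap 0.20, about 17 mm) with no side load. First I'll try counter-clockwise, since a negative turn gives positive yaw.

Call:
apply_moves(
  motion=[
    [255, 0, 0, 0, -4],
    [255, 0, 0, 0, -4],
    [255, 0, 0, 0, -4],
    [255, 0, 0, 0, -4],
    [255, 0, 0, 0, -4],
  ],
)

```text
time: 3.38
ee_pos: [0.4847, 0.1568, 0.1432]
tcp_rot: [0.003, 0.915, 0.404, -0.004]
wrist_force: [-0.2, -1.4, 2.3]
finger_gap: 0.202
```

```bash
python3 -c "
from h import *
todo([.4831,.1585,.1431],28.4)"
```

```text
t 3.38 pos [0.4847 0.1568 0.1432] yaw 47.68 gap 0.202 F [-0.2 -1.4  2.3] Mz [-0.19  0.29 -2.39] j [ 0.62  0.25 -0.2   0.   -1.13  1.78] zaxis [-0.006 -0.009 -1.   ]
tool shift cm [ 0.02 -0.24  0.01] dturn 19.3
```

```bash
python3 -c "
from h import *
todo([.4831,.1585,.1431],28.4)
im=camera('wrist');cv2.imwrite('pics/w4.png',im)"
```

```text
t 3.38 pos [0.4847 0.1568 0.1432] yaw 47.68 gap 0.202 F [-0.2 -1.4  2.3] Mz [-0.19  0.29 -2.39] j [ 0.62  0.25 -0.2   0.   -1.13  1.78] zaxis [-0.006 -0.009 -1.   ]
tool shift cm [ 0.02 -0.24  0.01] dturn 19.3
```

View pics/w4.png

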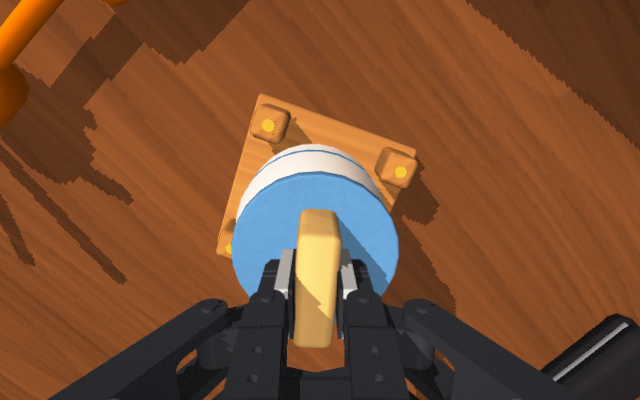

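The bar lags the jaws by about 2–3°, so the lid is about 17° from jar x, with 2.4 N·m of resistance. That's the firm closing stop with its give. Now the other way (clockwise).

Call:
apply_moves(
  motion=[
    [255, 0, -0.1, 0, 6],
    [255, 0, -0.1, 0, 6],
    [255, 0, 0, 0, 6],
    [255, 0, 0, 0, 6],
    [255, 0, 0, 0, 6],
  ],
)

```text
time: 4.05
ee_pos: [0.4828, 0.1582, 0.1431]
tcp_rot: [0.004, 0.989, 0.145, -0.004]
wrist_force: [-0.5, 0.1, -0.4]
finger_gap: 0.199
```

```bash
python3 -c "
from h import *
todo([.4831,.1585,.1431],-18)"
```

```text
t 4.05 pos [0.4828 0.1582 0.1431] yaw 16.67 gap 0.199 F [-0.5  0.1 -0.4] Mz [0.06 0.32 0.06] j [ 0.63  0.24 -0.2   0.   -1.13  1.23] zaxis [-0.006 -0.009 -1.   ]
tool shift cm [ 0.04 -0.02 -0.  ] dturn 34.7
```

Call:
apply_moves(
  motion=[
    [255, 0, 0, 0, 6],
    [255, 0, 0, 0, 6],
    [255, 0, 0, 0, 6],
    [255, 0, 0, 0, 6],
    [255, 0, 0, 0, 6],
  ],
)

```text
time: 4.68
ee_pos: [0.4823, 0.1583, 0.1433]
tcp_rot: [0.005, 0.992, -0.125, -0.003]
wrist_force: [0.3, -0.4, -0.3]
finger_gap: 0.202
```

```bash
python3 -c "
from h import *
todo([.4831,.1585,.1431],-18)"
```

```text
t 4.67 pos [0.4823 0.1583 0.1433] yaw -14.42 gap 0.202 F [ 0.3 -0.4 -0.3] Mz [ 0.01  0.   -0.01] j [ 0.63  0.24 -0.21  0.   -1.13  0.69] zaxis [-0.007 -0.01  -1.   ]
tool shift cm [ 0.07 -0.04  0.01] dturn 3.6
```

At 43° past jar x it still turns freely, so I'll go on gently to the second stop.

Call:
apply_moves(
  motion=[
    [255, 0.05, 0, 0, 2],
    [255, 0, 0, 0, 2],
    [255, 0, 0, 0, 2.5],
    [255, 0, 0, 0, 2.5],
    [255, 0, 0, 0, 2.5],
  ],
)

```text
time: 5.3
ee_pos: [0.4827, 0.1585, 0.1435]
tcp_rot: [0.007, 0.975, -0.223, -0.002]
wrist_force: [0.3, -0.1, -0.8]
finger_gap: 0.201
```

```bash
python3 -c "
from h import *
todo([.4831,.1585,.1431],-18)
im=camera('wrist');cv2.imwrite('pics/w5.png',im)"
```

```text
t 5.3 pos [0.4827 0.1585 0.1435] yaw -25.79 gap 0.201 F [ 0.3 -0.1 -0.8] Mz [0.26 0.29 2.96] j [ 0.63  0.24 -0.2   0.01 -1.13  0.49] zaxis [-0.006 -0.013 -1.   ]
tool shift cm [ 0.04 -0.02  0.04] dturn -7.8
```

View pics/w5.png

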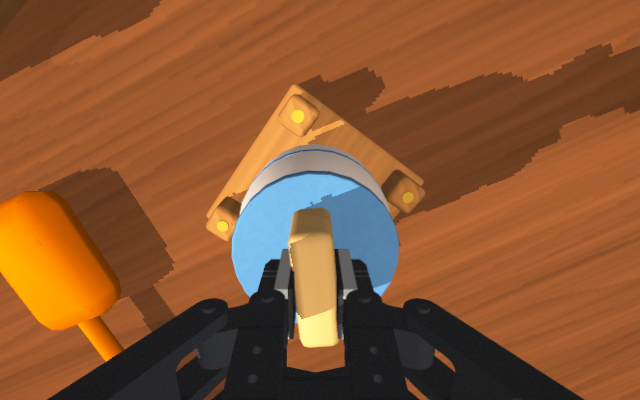

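The second stop came at about 50° with 3 N·m, so the lid is loose. I'll ease off the stop and start lifting slowly.

Call:
apply_moves(
  motion=[
    [255, 0, 0, 0, -4],
    [255, 0, 0, 0, -3],
    [255, 0, 0, 0, 0],
    [255, 0, 0, -0.4, 0],
    [255, 0, 0, -0.4, 0],
  ],
  squeeze=70,
)

```text
time: 5.98
ee_pos: [0.4821, 0.1589, 0.1507]
tcp_rot: [0.007, 0.987, -0.163, -0.003]
wrist_force: [1.1, 0.9, -4.0]
finger_gap: 0.194
```

```bash
python3 -c "
from h import *
todo([.4831,.1585,.248],-18)"
```

```text
t 5.97 pos [0.4821 0.1589 0.1507] yaw -18.74 gap 0.194 F [ 1.1  0.9 -4. ] Mz [ 0.38 -0.23  0.09] j [ 0.63  0.24 -0.19  0.01 -1.15  0.61] zaxis [-0.008 -0.013 -1.   ]
tool shift cm [ 0.08  0.16 -9.73] dturn -0.7
```

It has risen 7 mm with only about the lid's weight on the wrist, so it is free. Lifting on.

Call:
apply_moves(
  motion=[
    [255, 0.02, 0.03, -1.5, 0],
    [255, 0.02, 0.03, -2.2, 0],
    [255, 0.02, 0.03, -2.4, 0],
    [255, 0.02, 0.03, -2.0, 0],
    [255, 0, 0.03, -1.2, 0],
  ],
)

```text
time: 6.6
ee_pos: [0.4832, 0.1572, 0.2515]
tcp_rot: [0.008, 0.986, -0.164, -0.002]
wrist_force: [-0.4, -0.0, -0.9]
finger_gap: 0.192
```

```bash
python3 -c "
from h import *
todo([.4831,.1585,.248],-18)
cv2.imwrite('pics/w6.png',camera('wrist'));s=camera('scene');cv2.imwrite('pics/s6.png',cv2.resize(s[60:260,240:440],None,fx=3,fy=3)); t=camera('top');cv2.imwrite('pics/t6.png',t)"
```

```text
t 6.6 pos [0.4832 0.1572 0.2515] yaw -18.88 gap 0.192 F [-0.4 -0.  -0.9] Mz [ 0.05 -0.01  0.01] j [ 0.63  0.18 -0.    0.01 -1.4   0.61] zaxis [-0.006 -0.015 -1.   ]
tool shift cm [-0.05 -0.13  0.35] dturn -0.9
```

View pics/w6.png

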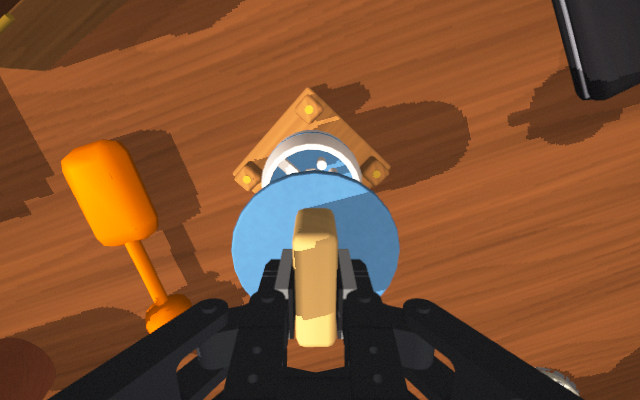

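View pics/s6.png

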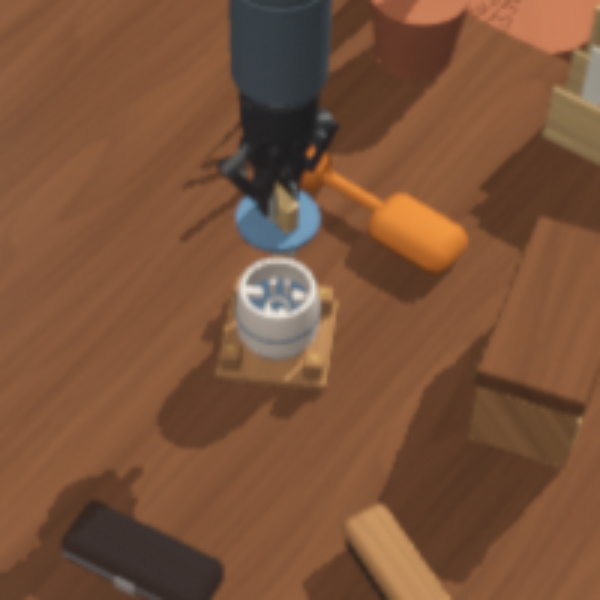

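The lid is off and held: in the wrist view the open jar mouth shows at (312,165) below the disc, and in the scene view the lid is clear of the jar. A small centring move, then a settle.

Call:
apply_moves(
  motion=[
    [255, 0, -0.1, 0.4, 0],
    [255, 0, 0, 0, 0],
    [255, 0, 0, 0, 0],
    [255, 0, 0, 0, 0],
    [255, 0, 0, 0, 0],
  ],
)

```text
time: 7.38
ee_pos: [0.4821, 0.1577, 0.2428]
tcp_rot: [0.01, 0.986, -0.164, -0.004]
wrist_force: [-0.1, 0.0, -2.1]
finger_gap: 0.196
```

```bash
python3 - <<'E'
from h import *
todo([.4831,.1585,.247],-18)
i=camera_info('wrist'); im=camera('wrist');cv2.imwrite('pics/w7.png',im)
def e(im):
    m=cv2.inRange(cv2.cvtColor(im,cv2.COLOR_BGR2HSV),(90,80,40),(125,255,255));m[:170]=0
    c=max(cv2.findContours(m,0,2)[0],key=cv2.contourArea);return cv2.fitEllipse(cv2.convexHull(c))
for n in [3,5,6,7]: print(n,e(cv2.imread(f'pics/w{n}.png')))
a=cv2.imread('pics/top0.png');b=camera('top');cv2.imwrite('pics/t7.png',b)
s=camera('scene');cv2.imwrite('pics/s7.png',s)
E
```

```text
t 7.38 pos [0.4821 0.1577 0.2428] yaw -18.89 gap 0.196 F [-0.1  0.  -2.1] Mz [ 0.04 -0.05  0.05] j [ 0.63  0.19 -0.02  0.01 -1.39  0.61] zaxis [-0.012 -0.018 -1.   ]
tool shift cm [ 0.07 -0.1  -0.42] dturn -0.9
3 ((314.8822021484375, 247.91827392578125), (154.28329467773438, 166.7648162841797), 89.3061752319336)
5 ((314.6346740722656, 248.19561767578125), (154.9034881591797, 166.67129516601562), 89.4802474975586)
6 ((314.5204772949219, 246.23199462890625), (164.1443634033203, 166.475830078125), 143.26071166992188)
7 ((314.34515380859375, 246.03826904296875), (163.27903747558594, 166.91358947753906), 132.386962890625)
```

View pics/s7.png

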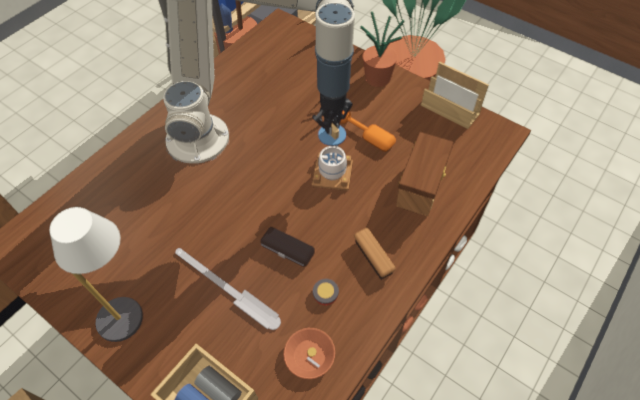

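The lid underside is now about 10 cm above the rim, still held, with the tool tilted about 1.2°. The bystanders look unmoved. Handing in.

```bash
python3 -c "
from h import *
todo([.4831,.1585,.243],-18)
print(hand_in())"
```

```text
t 7.53 pos [0.4821 0.1577 0.243 ] yaw -18.89 gap 0.196 F [-0.3 -0.1 -1.2] Mz [ 0.05 -0.06  0.04] j [ 0.63  0.19 -0.02  0.01 -1.39  0.61] zaxis [-0.012 -0.017 -1.   ]
tool shift cm [ 0.07 -0.11 -0.01] dturn -0.9
the job is handed in; nothing more can be done
None
```

The lid is off and the job is handed in, with the arm still holding it above the jar at 7.5 s of the 42 s allowed.

- **Twisting:** I gripped the wooden bar and turned counter-clockwise first. It met the firm closing stop about 17° from jar x, at 2.4 N·m. Clockwise, it turned freely to the second stop at about 50° (3 N·m). I eased off that stop before lifting straight up, and nothing caught.
- **Last checks:** The lid's underside is about 10 cm above the rim and within about 2 mm of the jar's axis. The gripper still holds the bar (opening 0.196), and the wrist reads 1–2 N, about the lid's weight. In the scene view the other things looked unmoved; I did not measure them.
- **Not perfect:** The tool is tilted about 1.2°, and the bar slipped a few degrees in the jaws at each stop. The ellipse fit to the lid in the last wrist pictures differed from the earlier ones, probably because it also picked up blue inside the open jar. I judged level from the tool tilt and the disc's edge instead.

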